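Load a specimen carrier through the incubator port and shut it

TASK

Take the carrier that holds the round dish and, keeping it level, pass it dish end first through the port of the incubator box without letting it touch the port's rim. Set it on the two rails inside and push it straight in until its front end is fully home against the stop, then slide the shutter fully closed over the port. Leave the carrier with the glass slides and everything else on the bench where it is.

Things in the scene. Friction and masses are not known exactly. Their poses are not given: they have to be found in the camera images.
- dish_carrier_center (a point): Carrier with the round dish, one rigid piece, 0.14 to 0.26 kg: aluminium tray 150 long (x) x 84 wide (y) x 14 mm thick, an upright grip tab and a dish on it; 54 mm high in all. The point is 27 mm above its underside, over the tray's middle; x points to the dish end, z up. It lies flat on the bench left or right of the box, dish end roughly away from the robot.
- dish_carrier: The same carrier; origin in the middle of the tray's underside, axes as above. Black grip tab: centred 30 mm behind the middle (-x), 30 long (x) x 14 mm thick (y), from 14 to 54 mm above the underside. Round glass dish with white lid: 64 mm diameter, centred 35 mm ahead of the middle (+x), top 31 mm above the underside.
- grip_tab (a point): Middle of the dish carrier's grip tab, 34 mm above the tray's underside; axes as above.
- slide_carrier_center (a point): The other carrier: same tray and tab, but with three flat glass slides instead of the dish. Point and axes as for the dish carrier. To be left alone.
- incubator: Incubation box fixed to the bench, white plinth 40 mm high and clear walls, 300 deep, 235 mm high. x points from its front (robot side) into the box, y to the left, z up. Origin on the bench under the middle of the port's sill edge. Sides at y = -85 and +235 mm, back at x = 280 mm, plinth front at x = -20 mm.
- rails (a point): Middle of the rail tops, 83 mm above the bench, 100 mm inside the sill edge; axes as incubator. Two aluminium rails run along x at y = -30 and +30 mm, each 16 mm wide, tops 18 mm above the sill, from 26 mm to 174 mm inside the sill edge, where a steel stop stands 22 mm above them.
- port_rim: White front panel with the port: its edges are the rim. Axes and origin as incubator. Panel 6 mm thick, leaning back 30 degrees from vertical: its outer face is at x = 0 at the sill and recedes 0.577 mm for each mm of height. The opening is 114 mm wide (y = -57 to +57 mm) and reaches from the sill at z = 65 mm to the lintel at z = 170 mm (105 mm of height).
- port (a point): Middle of the port opening, in the outer face of the panel, 117.5 mm above the bench; axes as incubator.
- home (a point): Where the carrier's point must be when it is fully home: carrier resting on the rails, front end at the stop, centred on the port; 99 mm inside the sill edge and 110 mm above the bench; axes as incubator. The carrier's rear edge is then 24 mm inside the sill edge.
- shutter (a joint): Grey sliding shutter in front of the leaning panel, 132 mm wide: 0 m = port fully closed, up to 0.16 m slid to the incubator's +y; starts at 0.130 to 0.158, clear of the port. Stays where it is left; slides with about 1 to 2 N. It cannot close while the carrier sticks out of the port.
- shutter_fin (a point): Middle of the shutter's black fin handle: 14 mm thick (along y), 40 mm along the panel's slope, standing out 35 mm square to the panel. Moves with the shutter; it is 30 mm to +y of the port's middle when closed. Axes as incubator.
- media_bottle: Glass bottle, 64 mm diameter, 140 mm tall; origin under it. Bystander.
- oil_bottle: Small amber jar, 34 mm diameter, 65 mm tall; origin under it. Bystander.
- slide_box: Flat grey box 100 x 85 x 33 mm; origin under it. Bystander.
- dish_stack: Stack of three dishes, 58 mm diameter, 41 mm tall, origin under it. Bystander.
- screwdriver: Screwdriver with black handle, 150 mm, lying along its x. Bystander.
- tip_rack: White rack with clear cover, 85 x 120 x 80 mm, origin under it. Bystander.
Mind the look-alikes: they are no part of the job. Leave any purple, turquoise or yellow look-alike of the dish_carrier alone.

How it is judged:
On the way:
1. the dish carrier rests on the rails, dish end at the stop, let go, with the shutter still open (x of dish_carrier_center in the frame of home between -0.006 and 0.006 m and y of dish_carrier_center in the frame of home between -0.012 and 0.012 m and z of dish_carrier_center in the frame of home between -0.004 and 0.004 m and angle between the x axis of dish_carrier_center and the x axis of home, either way round below 0.1 rad and x of grip_tab in the frame of home below 0 m and value of joint shutter above 0.1 m and contact force between the fingers and dish_carrier below 0.2 N), for 0.2 s.
At the end, for the whole second after the job is handed in: The dish carrier rests on the rails inside, dish end in: within 6 mm of fully home along the rails, within 12 mm of the port's middle line, at rail height within 4 mm, turned less than 0.1 rad; the shutter is within 8 mm of fully closed (x of dish_carrier_center in the frame of home between -0.006 and 0.006 m and y of dish_carrier_center in the frame of home between -0.012 and 0.012 m and z of dish_carrier_center in the frame of home between -0.004 and 0.004 m and angle between the x axis of dish_carrier_center and the x axis of home, either way round below 0.1 rad and x of grip_tab in the frame of home below 0 m and value of joint shutter below 0.008 m); the robot touches nothing.
It fails at once if the carrier touches the port rim (over 1 N) (contact force between dish_carrier and port_rim above 1 N).
It fails at once if the dish carrier is tilted more than 0.35 rad (angle between dish_carrier_center's own z axis and vertical above 0.35 rad).
It fails at once if the other carrier or a bystander is moved more than 30 mm (distance of any of slide_carrier_center, media_bottle, oil_bottle, slide_box, dish_stack, screwdriver, tip_rack from where it was at the start of the episode above 0.03 m).
It also fails if it takes over 72 s, if anything falls off the work surface, if the arm or the gripper's body presses on something with over 40 N, if the wrist force passes 120 N, or if a joint passes its speed limit or range.

ROBOT

A 6-joint arm with a two-finger parallel gripper is mounted at the origin on the work surface. World frame = base frame: x ahead of the robot, y to its left, z up, the work surface at z = 0. Lengths are in m, angles in rad, forces in N, time in s.
With the tool pointing down it reaches from about 0.25 to 0.775 m from the base axis. Payload 4 kg.
Tool frame: the origin (TCP) lies at the very end of the fingers, on their centre line; the grasp point (between the pads) lies 19 mm behind it; x points along the fingers, y is the direction in which the jaws open and shut, and the axes are right-handed (so a half turn about x gives the same grasp; the last joint's range is limited). The gripper opens to 94 mm and grips with 3 to 60 N. Pads are 16 mm wide; open, the fingers measure 119 mm over their backs; the gripper's body (75 mm by 177 mm) begins 78 mm behind the grasp point.
Start: joints at [1.051, 0.087, 1.371, -0, 1.684, -0.103], TCP at [0.223, 0.503, 0.206] pointing down, gripper open.
Joint ranges: [-3.1, 3.1], [-0.76, 2.03], [0.27, 2.55], [-1.08, 4.22], [0.17, 2.65], [-2.57, 2.57]. Speed limits (rad/s): [2.79, 2.79, 3.14, 3.14, 3.14, 3.14].

INTERFACE

Orientations are given as [roll, pitch, yaw] about the fixed x, y, z axes, in that order (R = Rz(yaw) Ry(pitch) Rx(roll)).
In Python, from bench import robot gives the robot as it stands.
- The arm moves only by the tool carry_out, never from a script. Its argument "targets" is a list of rows, each a list of 5 numbers: the closure, from 0 (fully open) to 1 (shut), then the shift along the tool's x, y, z in cm, then the turn about the tool's x in degrees. In form: [[fingers, tx, ty, tz, turn], ...]. A call has 1 to 20 rows; each row shifts and turns the commanded pose from where the row before left it, along the tool's axes as they then stand; what a row does not reach is not made up. A row lasts 1/10 s, in which the tool goes at most 50 mm and 8.59 degrees, less where a joint would pass 70% of its speed; a pose out of reach is approached as far as the arm can. A call is refused whole if a number of a shift passes 5 or a number of a turn 8.59, either way. A call with a gripper value outside its range is refused whole. The fingers move at their own pace and stop on an object; the grip force is fixed at half the most. Time passes only in rows, so rows that do not move let the fingers close. It gives the time, the measured TCP pose, the force and the opening at its end, in the units of the state.
- robot.get_obs(): the state, without advancing time (a new reading comes with each control period).
- robot.snapshot(name): name is "scene" or "side" or "wrist"; returns a dict with "image" (420x560x3 uint8, red, green, blue), "camera_matrix" (3x3 intrinsics, pixels), "pose" (4x4, takes a point from camera to world coordinates). Camera axes: x right, y up, looking along -z (the intrinsics and any distortion apply to the point x, -y, -z); pixel columns grow to the right and rows downward; lengths in m; the calibration is good to about 2 mm. A picture is of the moment at which its call begins. There is no depth.
- robot.close_job(): hands the job in, once; it reports no verdict.
The state is a dict: "time": time; "joint_positions": joint angles; "qvel": joint speeds; "joint_torque": joint torques, N m; "tool_pos": TCP position; "ee_rot": TCP orientation; "wrist_force": force on the tool from outside, world axes, zero at the start; "wrist_torque": the same for the moment, N m; "width": finger opening in m.
Only numpy, scipy, OpenCV 4.12 (cv2) and the standard library are available. Lean on these libraries where they do the work, as an engineer would, in place of code of your own. Each camera call takes 0.05 s, during which the arm holds its last target. There are 200 camera calls.

## Working session

There is one attempt and no reset: what is moved stays moved. The work goes in short steps, Python scripts to look and compute and a tool call to move; the robot and the scene stay as the last step left them, time stands still between calls to the robot, and variables do not carry over. Pictures are saved under pics/ and viewed, about 8 in all and at most 12, crops included, and the job is handed in when it is done.

Besides the shell and the picture viewer there is one more tool, called after "Call:" as a command line: name --pt "numbers of a row" for each row, then --argument value for the rest. carry_out: Moves the arm, as the interface text tells. Its arguments: {"type":"object","properties":{"targets":{"type":"array","items":{"type":"array","items":{"type":"number"}}}},"required":["targets"]}

```bash
mkdir -p pics; ls; python3 - <<'E'
from bench import robot
import cv2,numpy as np,pickle
np.set_printoptions(precision=4,suppress=True)
o=robot.get_obs();print({k:np.round(v,3) for k,v in o.items()})
d={n:robot.snapshot(n) for n in("scene","side","wrist")}
pickle.dump(d,open("s0.pkl","wb"))
for n,s in d.items():
    print(n,s["camera_matrix"],s["pose"],[k for k in s]); cv2.imwrite(f"pics/{n}0.png",s["image"][...,::-1])
E
```

```text
pics
{'time': np.float64(0.0), 'joint_positions': array([ 1.051,  0.088,  1.372, -0.   ,  1.684, -0.103]), 'qvel': array([ 0.002, -0.   , -0.001,  0.002, -0.   ,  0.002]), 'joint_torque': array([  0.001, -34.018, -30.243,   0.072,   0.033,  -0.   ]), 'tool_pos': array([0.222, 0.502, 0.204]), 'ee_rot': array([-1.661,  1.569, -2.078]), 'wrist_force': array([-0.066,  0.467, -0.059]), 'wrist_torque': array([ 0.044,  0.013, -0.024]), 'width': np.float64(0.094)}
scene [[536.9125   0.     281.9202]
 [  0.     536.9125 212.1505]
 [  0.       0.       1.    ]] [[ 0.5954 -0.611   0.5217  1.4407]
 [ 0.8033  0.4422 -0.399  -0.5733]
 [ 0.0131  0.6567  0.7541  1.4754]
 [ 0.      0.      0.      1.    ]] ['image', 'camera_matrix', 'pose']
side [[380.2369   0.     281.4831]
 [  0.     380.2369 207.1047]
 [  0.       0.       1.    ]] [[ 0.8221  0.3429 -0.4546 -0.0769]
 [-0.569   0.5234 -0.6343 -0.6453]
 [ 0.0205  0.7801  0.6253  0.899 ]
 [ 0.      0.      0.      1.    ]] ['image', 'camera_matrix', 'pose']
wrist [[361.7152   0.     280.6813]
 [  0.     361.7152 209.5821]
 [  0.       0.       1.    ]] [[ 0.4048 -0.8799 -0.2487  0.1497]
 [ 0.9144  0.3891  0.1117  0.5349]
 [-0.0015 -0.2726  0.9621  0.3842]
 [ 0.      0.      0.      1.    ]] ['image', 'camera_matrix', 'pose']
```

View pics/scene0.png

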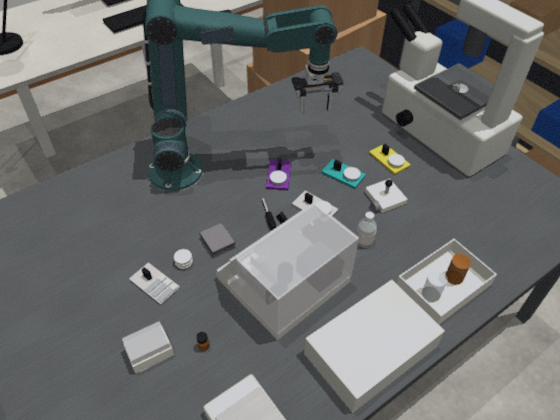

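View pics/side0.png

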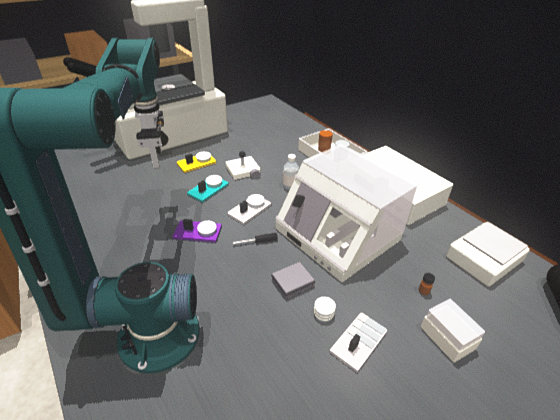

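The scene shows the silver dish carrier at about (315,207), partly behind the box. In the side view it is at (250,208) with its tab at (243,207). The shutter is slid to +y (about (300,200) in the side view), the slide carrier is at (358,340), and the coloured look-alikes lie nearer the robot. I'll enlarge the side view.

```bash
cat > h.py <<'E'
import numpy as np,cv2,pickle
np.set_printoptions(precision=4,suppress=True)
def ray(s,u,v):
    K,P=s["camera_matrix"],s["pose"]; p=np.linalg.solve(K,[u,v,1.0])
    return P[:3,3],P[:3,:3]@(p*[1,-1,-1])
def onz(s,u,v,z):
    o,d=ray(s,u,v); return o+d*(z-o[2])/d[2]
def proj(s,X):
    P=s["pose"]; c=P[:3,:3].T@(np.asarray(X,float)-P[:3,3]); q=s["camera_matrix"]@(c*[1,-1,-1]); return q[:2]/q[2]
def tri(obs):
    A=np.zeros((3,3));b=np.zeros(3)
    for s,u,v in obs:
        o,d=ray(s,u,v);d=d/np.linalg.norm(d);M=np.eye(3)-np.outer(d,d);A+=M;b+=M@o
    return np.linalg.solve(A,b)
def crop(s,x0,y0,x1,y1,k,f):
    cv2.imwrite(f,cv2.resize(s["image"][y0:y1,x0:x1,::-1],None,fx=k,fy=k,interpolation=cv2.INTER_CUBIC))
E
python3 - <<'E'
from h import *
d=pickle.load(open("s0.pkl","rb"))
crop(d["side"],220,150,420,290,4,"pics/c1.png")
s=d["side"]
print("tab",onz(s,243,203,.054),"dish",onz(s,256,201,.031))
E
```

```text
tab [0.4352 0.307  0.054 ] dish [0.4955 0.3169 0.031 ]
```

View pics/c1.png

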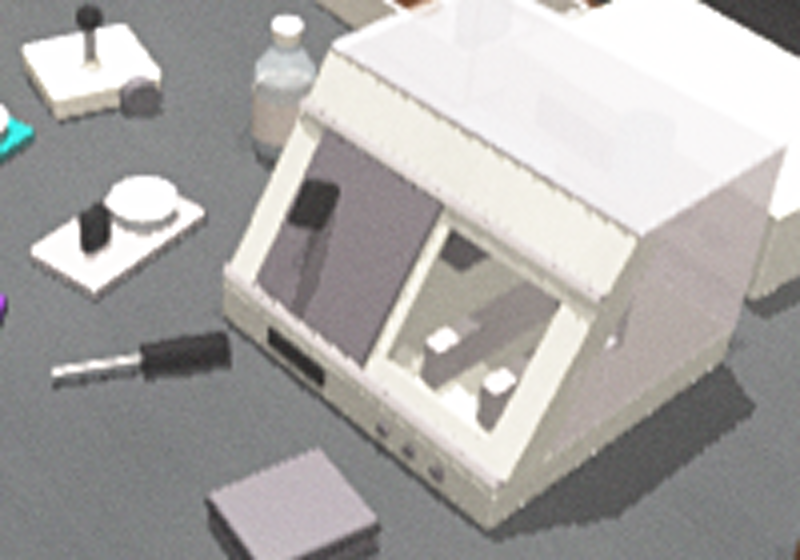

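```bash
cat >> h.py <<'E'
from scipy.spatial.transform import Rotation as R
def tool(o): return o["tool_pos"],R.from_euler("xyz",o["ee_rot"]).as_matrix()
E
python3 - <<'E'
from h import *
from bench import robot
d=pickle.load(open("s0.pkl","rb"));s=d["side"]
c=lambda u,v,z:onz(s,220+u/4,150+v/4,z)
for n,a in dict(carL=(33,245,.014),carB=(97,284,.014),carR=(204,211,.014),dish=(143,187,.031),tabtop=(97,208,.054),
 boxL0=(228,302,0),boxR0=(488,528,0),boxL40=(226,266,.04),boxR40=(497,490,.04),boxbackR0=(728,365,0),boxRoofFR=(640,233,.235),roofFL=(333,45,.235),roofBR=(783,150,.235),
 portTL=(448,215,.17),portTR=(558,302,.17),portBL=(388,356,.065),portBR=(490,434,.065),rail1=(440,332,.083),rail2=(500,375,.083)).items(): print(n,c(*a))
p,T=tool(robot.get_obs());print(T)
P=d["wrist"]["pose"];print("cam in tool",T.T@(P[:3,3]-p),"look in tool",-T.T@P[:3,2])
E
```

```text
carL [0.3899 0.3392 0.014 ]
carB [0.4111 0.26   0.014 ]
carR [0.5484 0.2957 0.014 ]
dish [0.5085 0.3397 0.031 ]
tabtop [0.4419 0.3096 0.054 ]
boxL0 [0.5037 0.1892 0.    ]
boxR0 [ 0.5234 -0.1346  0.    ]
boxL40 [0.5031 0.1924 0.04  ]
boxR40 [ 0.5268 -0.1336  0.04  ]
boxbackR0 [ 0.8162 -0.1142 -0.    ]
boxRoofFR [ 0.6343 -0.1275  0.235 ]
roofFL [0.6034 0.1875 0.235 ]
roofBR [ 0.7994 -0.1163  0.235 ]
portTL [0.5943 0.0217 0.17  ]
portTR [ 0.5944 -0.1007  0.17  ]
portBL [0.5317 0.0052 0.065 ]
portBR [ 0.5424 -0.1039  0.065 ]
rail1 [ 0.5705 -0.0101  0.083 ]
rail2 [ 0.5774 -0.0731  0.083 ]
[[-0.0009  0.4048  0.9144]
 [-0.0015  0.9144 -0.4048]
 [-1.     -0.0017 -0.0002]]
cam in tool [-0.1796 -0.0001 -0.0797] look in tool [0.9621 0.0002 0.2728]
```

View pics/wrist0.png

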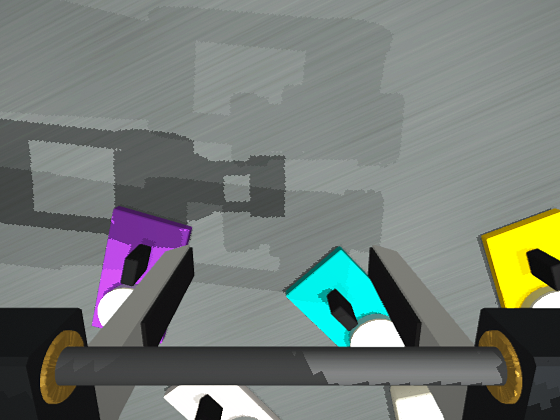

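The wrist view shows the purple and turquoise look-alikes. The silver carrier is only partly visible at the bottom, around (210,405). I'll move the camera over the real carrier.

Call:
carry_out --pt "0 0 -0.25 4.5 0" --pt "0 0 -0.25 4.5 0" --pt "0 0 -0.25 4.5 0" --pt "0 0 -0.25 4.5 0" --pt "0 0 -0.25 4.5 0" --pt "0 0 -0.25 4.5 0" --pt "0 0 -0.25 4.5 0" --pt "0 0 -0.25 4.5 0" --pt "0 0 0 0 -7.8" --pt "0 0 0 0 -7.8" --pt "0 0 0 0 -7.8" --pt "0 0 0 0 -7.8" --pt "0 0 0 0 -7.8" --pt "0 0 0 0 0" --pt "0 0 0 0 0" --pt "0 0 0 0 0"

```text
time: 1.75
tool_pos: [0.5437, 0.3389, 0.2053]
ee_rot: [-3.118, 1.57, -2.856]
wrist_force: [0.2, 0.8, -0.7]
width: 0.0939
```

```bash
python3 - <<'E'
from h import *
from bench import robot
s=robot.snapshot("wrist");pickle.dump(s,open("w1.pkl","wb"))
p,T=tool(robot.get_obs());print(p,T[:,2],robot.get_obs()["qvel"])
cv2.imwrite("pics/w1.png",s["image"][...,::-1])
E
```

```text
[0.5437 0.3389 0.2054] [ 0.9658  0.2595 -0.0002] [ 0.0014 -0.0024 -0.0003  0.0015  0.0022 -0.0087]
```

View pics/w1.png

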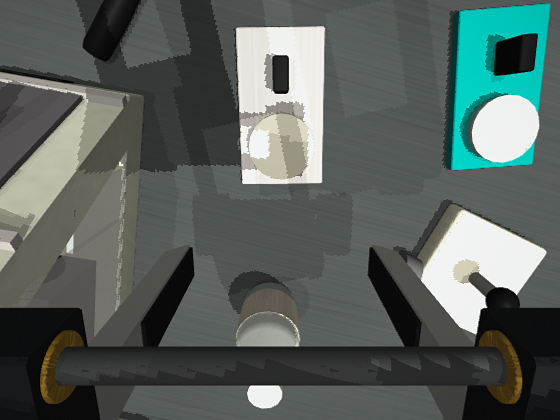

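The picture shows the silver carrier squarely, with tray corners at about (237,27), (325,27), (322,183) and (242,184). The black tab is at (281,74) and the dish at (281,146). The bottle stands under the gripper.

```bash
python3 - <<'E'
from h import *
s=pickle.load(open("w1.pkl","rb"));im=s["image"].astype(int)
hsv=cv2.cvtColor(s["image"],cv2.COLOR_RGB2HSV)
roi=np.zeros(im.shape[:2],np.uint8);roi[15:200,225:340]=1
g=im.max(2)
# bright tray edges: column/row profile of tray mask
m=((g>135)&(roi>0)).astype(np.uint8)
m=cv2.morphologyEx(m,cv2.MORPH_CLOSE,np.ones((5,5)))
c=max(cv2.findContours(m,0,2)[0],key=cv2.contourArea)
r=cv2.minAreaRect(c);print("rect",r)
q=cv2.approxPolyDP(cv2.convexHull(c),6,True)[:,0];print(q.tolist())
W=np.array([onz(s,*p,.014) for p in q]);print(W)
# tab top
m2=((g<75)&(roi>0)).astype(np.uint8);m2[100:]=0;m2[:,:262]=0;m2[:,300:]=0
c2=max(cv2.findContours(m2,0,2)[0],key=cv2.contourArea);x=cv2.boundingRect(c2);print("tab",x)
print("tabtop c",onz(s,x[0]+x[2]/2,x[1]+x[3]/2,.054), "near low", onz(s,281,93,.054),onz(s,281,56,.054))
print("dish",onz(s,281,146,.031),"bottle base-ish",onz(s,264,395,.14))
E
```

```text
rect ((280.0, 104.5), (157.0, 88.0), 90.0)
[[323, 26], [321, 182], [242, 183], [236, 28]]
[[0.3863 0.3377 0.014 ]
 [0.5285 0.3785 0.014 ]
 [0.5509 0.2992 0.014 ]
 [0.409  0.2597 0.014 ]]
tab (272, 55, 17, 39)
tabtop c [0.4407 0.3113 0.054 ] near low [0.4553 0.3156 0.054 ] [0.4264 0.3078 0.054 ]
dish [0.5017 0.3281 0.031 ] bottle base-ish [0.6907 0.3642 0.14  ]
```

Call:
carry_out --pt "0.3 0 0 -4 -0.8" --pt "0.3 0 0 -4 0" --pt "0.3 0 0 -2.7 0" --pt "0.3 0 0 0 0" --pt "0.3 0 0 0 0" --pt "0.3 4 0 0 0" --pt "0.3 4 0 0 0" --pt "0.3 4 0 0 0" --pt "0.3 0 0 0 0" --pt "0.3 0 0 0 0" --pt "0.3 0 0 0 0"

```text
time: 2.9
tool_pos: [0.4429, 0.3111, 0.0883]
ee_rot: [0.231, 1.566, 0.509]
wrist_force: [-0.1, -0.1, -0.2]
width: 0.0658
```

```bash
python3 - <<'E'
from h import *
from bench import robot
s=robot.snapshot("wrist");pickle.dump(s,open("w2.pkl","wb"))
p,T=tool(robot.get_obs());print(p,np.degrees(np.arctan2(T[1,2],T[0,2])))
t=np.array([.4402,.3108])-p[:2];print("err y,z mm",1e3*t@T[:2,1],1e3*t@T[:2,2])
cv2.imwrite("pics/w2.png",s["image"][...,::-1])
E
```

```text
[0.443  0.3112 0.0886] 15.8993830177902
err y,z mm 0.37801066294437835 -2.766649122467758
```

Call:
carry_out --pt "0.3 3.2 0 -0.3 0" --pt "0.3 3.1 0 0 0" --pt "0.3 0 0 0 0" --pt "0.3 0 0 0 0" --pt "1 0 0 0 0" --pt "1 0 0 0 0" --pt "1 0 0 0 0" --pt "1 0 0 0 0" --pt "1 0 0 0 0" --pt "1 0 0 0 0" --pt "1 0 0 0 0" --pt "1 0 0 0 0"

```text
time: 4.15
tool_pos: [0.4377, 0.3094, 0.0225]
ee_rot: [1.895, 1.57, 2.172]
wrist_force: [-0.7, 1.2, -0.1]
width: 0.0135
```

Call:
carry_out --pt "1 -1 0 0 0" --pt "1 -3 0 0 0" --pt "1 -4 0 0 0" --pt "1 -4 0 0 0" --pt "1 -4 0 0 0" --pt "1 -4 0 0 0" --pt "1 -4 0 0 0" --pt "1 -4 0 0 0" --pt "1 -3 0 0 0" --pt "1 -1 0 0 0" --pt "1 0 0 0 0" --pt "1 0 0 0 0"

```text
time: 5.35
tool_pos: [0.4374, 0.309, 0.3404]
ee_rot: [-2.926, 1.567, -2.649]
wrist_force: [0.2, -0.6, -3.3]
width: 0.014
```

Call:
carry_out --pt "1 0 -2 0.5 0" --pt "1 0 -4 1 0" --pt "1 0 -4 1 0" --pt "1 0 -4 1 0" --pt "1 0 -4 1 0" --pt "1 0 -4 1 0" --pt "1 0 -4 1 0" --pt "1 0 -4 1 0" --pt "1 0 -4 1 0" --pt "1 0 -3 1 0" --pt "1 0 -2.1 1 0" --pt "1 0 0 0 4" --pt "1 0 0 0 4" --pt "1 0 0 0 4" --pt "1 0 0 0 0" --pt "1 0 0 0 0" --pt "1 0 0 0 0"

```text
time: 7.05
tool_pos: [0.6458, -0.0378, 0.3413]
ee_rot: [2.889, 1.569, 2.958]
wrist_force: [0.2, -0.1, -1.6]
width: 0.0138
```

```bash
python3 - <<'E'
from h import *
from bench import robot
s=robot.snapshot("wrist");pickle.dump(s,open("w3.pkl","wb"))
o=robot.get_obs();p,T=tool(o);print(o["time"],o["width"],p,np.degrees(np.arctan2(T[1,2],T[0,2])))
cv2.imwrite("pics/w3.png",s["image"][...,::-1])
E
```

```text
7.1 0.013927661129595755 [ 0.6459 -0.0378  0.3417] 3.9712567750356302
```

View pics/w3.png

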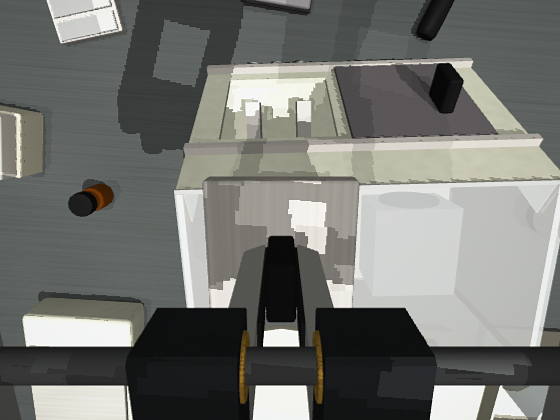

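From above, the port is visible at about (225-335, 75-138), the shutter to its right and the fin at (446,90). Both rail fronts are at (253,102) and (303,102). I'll enlarge this part.

```bash
python3 - <<'E'
from h import *
crop(pickle.load(open("w3.pkl","rb")),195,45,355,155,5,"pics/c3.png")
E
```

```text
(no output)
```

View pics/c3.png

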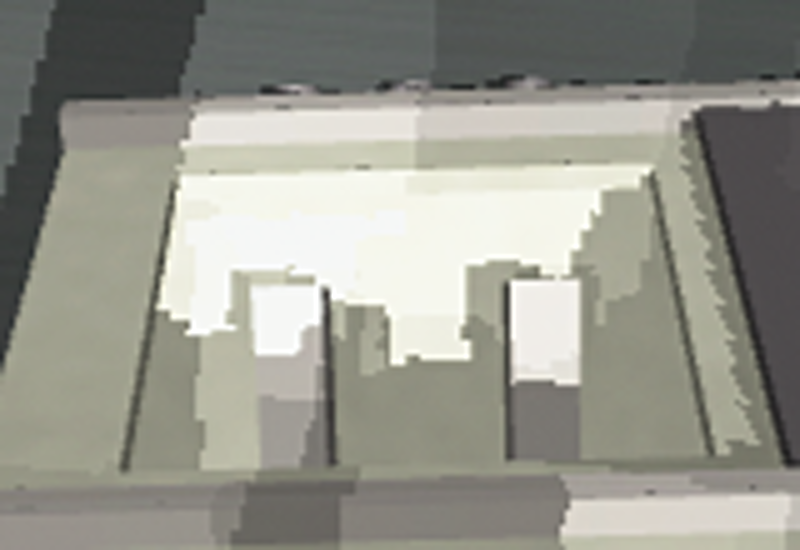

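```bash
python3 - <<'E'
from h import *
s=pickle.load(open("w3.pkl","rb"))
c=lambda u,v,z:onz(s,195+u/5,45+v/5,z)
a=c(177,175,.065);b=c(652,168,.065);print("sill",a,b,np.linalg.norm(a-b),(a+b)/2)
t1=c(123,470,.17);t2=c(714,458,.17);print("top",t1,t2,np.linalg.norm(t1-t2),(t1+t2)/2)
r=[c(252,285,.083),c(324,286,.083),c(509,280,.083),c(580,280,.083)];print("rails",np.array(r),np.mean(r,0))
for e in (b-a,r[3]-r[0],t2-t1): print("yaw",np.degrees(np.arctan2(-e[0],e[1])))
dd=c(330,470,.083)-c(326,290,.083);print("rail edge yaw",np.degrees(np.arctan2(dd[1],dd[0])))
dd=c(580,460,.083)-c(580,280,.083);print(np.degrees(np.arctan2(dd[1],dd[0])))
E
```

```text
sill [ 0.5391 -0.1049  0.065 ] [0.5297 0.0077 0.065 ] 0.11301891536585097 [ 0.5344 -0.0486  0.065 ]
top [ 0.5994 -0.0994  0.17  ] [0.5893 0.0131 0.17  ] 0.11293325819046407 [ 0.5943 -0.0432  0.17  ]
rails [[ 0.5631 -0.0844  0.083 ]
 [ 0.5621 -0.0677  0.083 ]
 [ 0.5578 -0.0249  0.083 ]
 [ 0.5567 -0.0085  0.083 ]] [ 0.5599 -0.0464  0.083 ]
yaw 4.785860980341963
yaw 4.823316858496346
yaw 5.1256643328589515
rail edge yaw 4.433411319034518
5.287198421982713
```

Call:
carry_out --pt "1 0 0 0 -0.9" --pt "1 0 0 -2.2 0" --pt "1 0 0 -4 0" --pt "1 0 0 -4 0" --pt "1 0 0 -4 0" --pt "1 0 0 -4 0" --pt "1 0 0 -4 0" --pt "1 0 0 -4 0" --pt "1 0 0 0 0" --pt "1 3 0 0 0" --pt "1 4 0 0 0" --pt "1 4 0 0 0" --pt "1 4 0 0 0" --pt "1 4 0 0 0" --pt "1 3 0 0 0" --pt "1 0.9 0 0 0" --pt "1 0 0 0 0" --pt "1 0 0 0 0" --pt "1 0 0 0 0"

```text
time: 9.0
tool_pos: [0.3867, -0.0604, 0.1158]
ee_rot: [-0.36, 1.566, -0.275]
wrist_force: [0.1, 0.0, -1.6]
width: 0.0138
```

```bash
cat >> h.py <<'E'
O=np.array([.5342,-.0485]);Y=np.radians(4.9)
def rep(o):
    p,T=tool(o);c,s=np.cos(Y),np.sin(Y);d=p[:2]-O
    print("t %.2f w %.4f inc xyz mm"%(o["time"],o["width"]),1e3*np.array([c*d[0]+s*d[1],-s*d[0]+c*d[1],p[2]]),"yaw err",np.degrees(np.arctan2(T[1,2],T[0,2])-Y),"F",o["wrist_force"],"tilt",np.degrees(np.arccos(-T[2,0])))
E
python3 - <<'E'
from h import *
from bench import robot
rep(robot.get_obs())
s=robot.snapshot("side");pickle.dump(s,open("s1.pkl","wb"));crop(s,180,140,400,290,3.6,"pics/c4.png")
E
```

```text
t 9.00 w 0.0138 inc xyz mm [-148.        0.7359  115.8194] yaw err -0.06874333208863105 F [ 0.1361  0.0224 -1.5734] tilt 0.2594343635370283
```

View pics/c4.png

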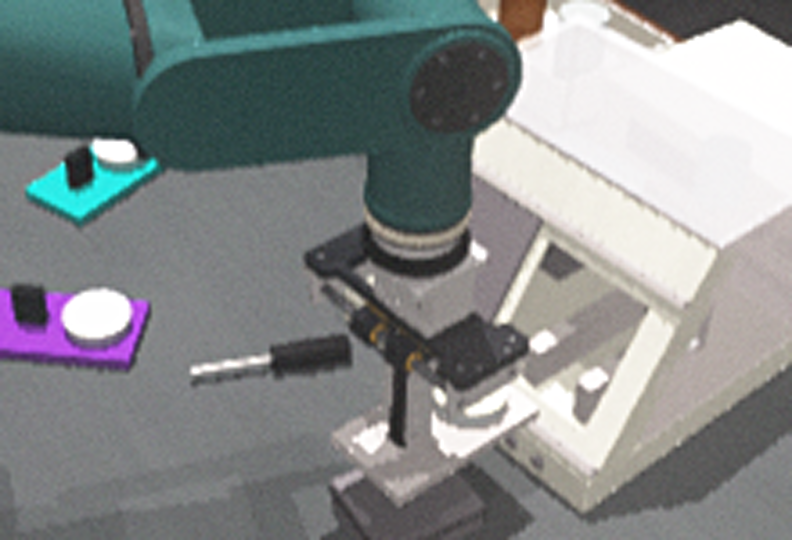

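The carrier hangs level, with its dish end pointing at the port. Next is the insertion.

Call:
carry_out --pt "1 0 0 1.5 0" --pt "1 0 0 2.5 0" --pt "1 0 0 2.5 0" --pt "1 0 0 2.5 0" --pt "1 0 0 1 0" --pt "1 0 0 0 0" --pt "1 0 0 0 0"

```text
time: 9.75
tool_pos: [0.4841, -0.0516, 0.1138]
ee_rot: [-3.095, 1.57, -3.011]
wrist_force: [-1.0, -0.7, -2.8]
width: 0.014
```

```bash
python3 - <<'E'
from h import *
from bench import robot
rep(robot.get_obs())
E
```

```text
t 9.75 w 0.0140 inc xyz mm [-50.1604   1.1906 113.7626] yaw err -0.0719217449115187 F [-1.0104 -0.743  -2.8394] tilt 0.028718481081316343
```

Call:
carry_out --pt "1 0 -0.1 1.5 0" --pt "1 0 0 2 0" --pt "1 0 0 2 0" --pt "1 0 0 1.5 0" --pt "1 0 0 0.8 0" --pt "1 0 0 0 0" --pt "1 0 0 0 0" --pt "1 0.3 0 0 0" --pt "1 0.3 0 0 0" --pt "1 0 0 0 0" --pt "1 0 0 0 0" --pt "1 0 0 0 0"

```text
time: 10.95
tool_pos: [0.5624, -0.046, 0.1076]
ee_rot: [0.106, 1.571, 0.19]
wrist_force: [0.2, 0.5, -1.4]
width: 0.0141
```

```bash
python3 - <<'E'
from h import *
from bench import robot
rep(robot.get_obs())
E
```

```text
t 10.95 w 0.0141 inc xyz mm [ 28.3002   0.0824 107.5545] yaw err -0.08149794674772796 F [ 0.2188  0.4601 -1.3774] tilt 0.009824953555228687
```

Call:
carry_out --pt "1 0.1 0 0 0" --pt "1 0.1 0 0 0" --pt "1 0 0 0 0" --pt "1 0 0 0 0" --pt "1 0 0 0 0"

```text
time: 11.45
tool_pos: [0.5625, -0.046, 0.1055]
ee_rot: [0.248, 1.571, 0.332]
wrist_force: [0.5, 0.1, -1.6]
width: 0.0135
```

```bash
python3 - <<'E'
from h import *
from bench import robot
rep(robot.get_obs())
s=robot.snapshot("side");pickle.dump(s,open("s2.pkl","wb"));crop(s,240,150,400,270,5,"pics/c5.png")
E
```

```text
t 11.45 w 0.0135 inc xyz mm [ 28.4208   0.101  105.5057] yaw err -0.07904097534930409 F [ 0.5316  0.0929 -1.6251] tilt 0.013161247143272535
```

View pics/c5.png

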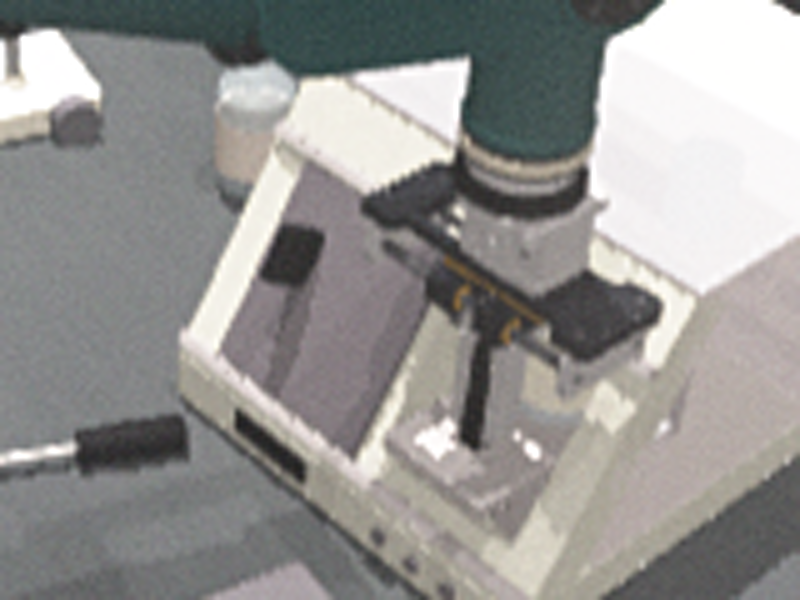

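The carrier is through the port, centred and level, and the wrist still carries its weight. I'll lower it a little more until the rails take it.

Call:
carry_out --pt "1 0.1 0 0 0" --pt "1 0 0 0 0" --pt "1 0 0 0 0" --pt "1 0 0 0 0"

```text
time: 11.9
tool_pos: [0.5626, -0.046, 0.1054]
ee_rot: [-0.156, 1.57, -0.072]
wrist_force: [-2.7, 0.4, 5.4]
width: 0.0138
```

Call:
carry_out --pt "0.6 0 0 0 0" --pt "0.6 0 0 0 0" --pt "0.6 0 0 0 0" --pt "0.6 0 0 0 0" --pt "0.6 0 0 0 0" --pt "0.6 -0.2 0 0 0" --pt "0.6 0 0 -1 0" --pt "0.6 0 0 -2 0" --pt "0.6 0 0 -2 0" --pt "0.6 0 0 -2 0" --pt "1 0 0 0 0" --pt "1 0 0 0 0" --pt "1 0 0 0 0" --pt "1 0 0 0 0" --pt "1 0 0 0 0"

```text
time: 13.4
tool_pos: [0.4931, -0.0519, 0.1064]
ee_rot: [2.142, 1.571, 2.226]
wrist_force: [-0.4, 0.1, -0.3]
width: 0.0016
```

```bash
python3 - <<'E'
from h import *
from bench import robot
rep(robot.get_obs())
s=robot.snapshot("side");pickle.dump(s,open("s3.pkl","wb"));crop(s,240,150,400,270,5,"pics/c6.png")
E
```

```text
t 13.40 w 0.0016 inc xyz mm [-41.1994   0.1617 106.3593] yaw err -0.07065555236193381 F [-0.414   0.0987 -0.3036] tilt 0.007247737691372609
```

View pics/c6.png

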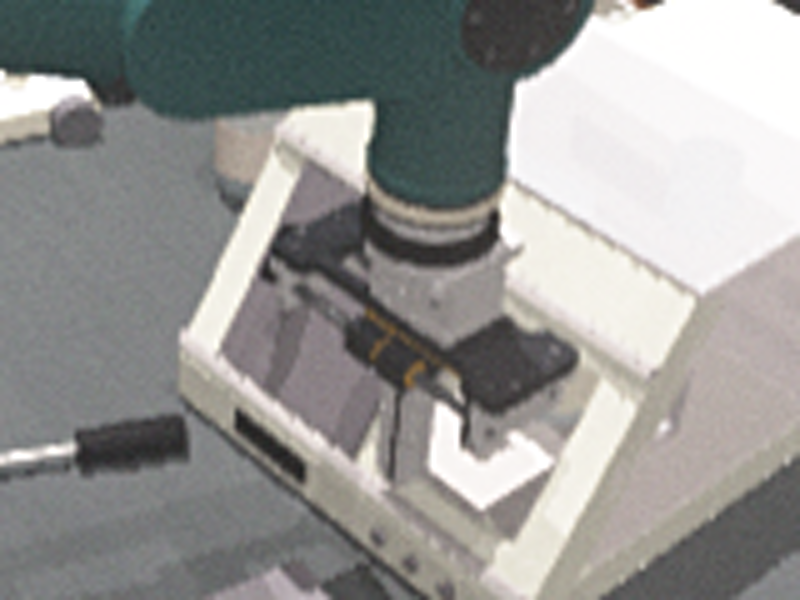

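The carrier sits on the rails and the fingers are closed behind it. Now I'll lower them and push its rear edge.

Call:
carry_out --pt "1 1.0 0 0 0" --pt "1 0.8 0 0 0" --pt "1 0 0 0 0" --pt "1 0 0 1 0" --pt "1 0 0 0.6 0" --pt "1 0 0 0.5 0" --pt "1 0 0 0.5 0" --pt "1 0 0 0.5 0" --pt "1 0 0 0.5 0" --pt "1 0 0 0.5 0" --pt "1 0 0 0.4 0" --pt "1 0 0 0.4 0" --pt "1 0 0 0.3 0" --pt "1 0 0 0 0" --pt "1 0 0 0 0" --pt "1 0 0 0 0"

```text
time: 15.05
tool_pos: [0.5447, -0.0474, 0.0884]
ee_rot: [0.179, 1.57, 0.263]
wrist_force: [0.4, -0.5, 1.2]
width: 0.0005
```

```bash
python3 - <<'E'
from h import *
from bench import robot
rep(robot.get_obs())
E
```

```text
t 15.05 w 0.0005 inc xyz mm [10.5761  0.1774 88.375 ] yaw err -0.07741619494736116 F [ 0.4191 -0.4765  1.2267] tilt 0.040828482026858015
```

Call:
carry_out --pt "1 0 0 0.2 0" --pt "1 0 0 0.2 0" --pt "1 0 0 0 0" --pt "1 0 0 0 0"

```text
time: 15.45
tool_pos: [0.5477, -0.0472, 0.0884]
ee_rot: [3.069, 1.569, -3.131]
wrist_force: [-4.1, -0.2, 2.6]
width: 0.0005
```

Call:
carry_out --pt "1 0 0 0.1 0" --pt "1 0 0 0 0" --pt "1 0 0 0 0"

```text
time: 15.75
tool_pos: [0.5478, -0.0472, 0.0884]
ee_rot: [3.099, 1.567, -3.1]
wrist_force: [-7.7, -0.6, 3.1]
width: 0.0004
```

Call:
carry_out --pt "1 0 0 0.1 0" --pt "1 0 0 0 0" --pt "1 0 0 0 0"

```text
time: 16.05
tool_pos: [0.5478, -0.0472, 0.0884]
ee_rot: [3.112, 1.565, -3.087]
wrist_force: [-10.0, -1.6, 4.5]
width: 0.0002
```

Call:
carry_out --pt "1 0 0 0.1 0" --pt "1 0 0 0 0" --pt "1 0 0 0 0"

```text
time: 16.35
tool_pos: [0.5478, -0.0472, 0.0884]
ee_rot: [3.116, 1.562, -3.083]
wrist_force: [-12.1, -0.8, 7.7]
width: 0.0002
```

Call:
carry_out --pt "1 0 0 -0.4 0" --pt "1 0 0 -0.6 0" --pt "1 0 0 -2 0" --pt "1 0 0 -3 0" --pt "1 0 0 -2 0" --pt "1 0 0 0 0" --pt "1 -4 0 0 0" --pt "1 -4 0 0 0" --pt "1 -4 0 0 0" --pt "1 -4 0 0 0" --pt "1 -4 0 0 0" --pt "1 -4 0 0 0" --pt "1 -1 0 0 0" --pt "1 0 0 4 0" --pt "1 0 0 4 0" --pt "1 0 0 4 0" --pt "1 0 0 4 0" --pt "1 0 0 0 0" --pt "1 0 0 0 0" --pt "1 0 0 0 0"

```text
time: 18.35
tool_pos: [0.6308, -0.0402, 0.3387]
ee_rot: [0.055, 1.57, 0.139]
wrist_force: [-0.2, 0.2, 0.4]
width: 0.0007
```

```bash
python3 - <<'E'
from h import *
from bench import robot
rep(robot.get_obs())
s=robot.snapshot("wrist");pickle.dump(s,open("w4.pkl","wb"));crop(s,180,50,500,280,2.5,"pics/c7.png")
E
```

```text
t 18.35 w 0.0007 inc xyz mm [ 96.9574   0.0679 338.679 ] yaw err -0.07909742065214428 F [-0.1691  0.244   0.4416] tilt 0.023593033950200147
```

View pics/c7.png

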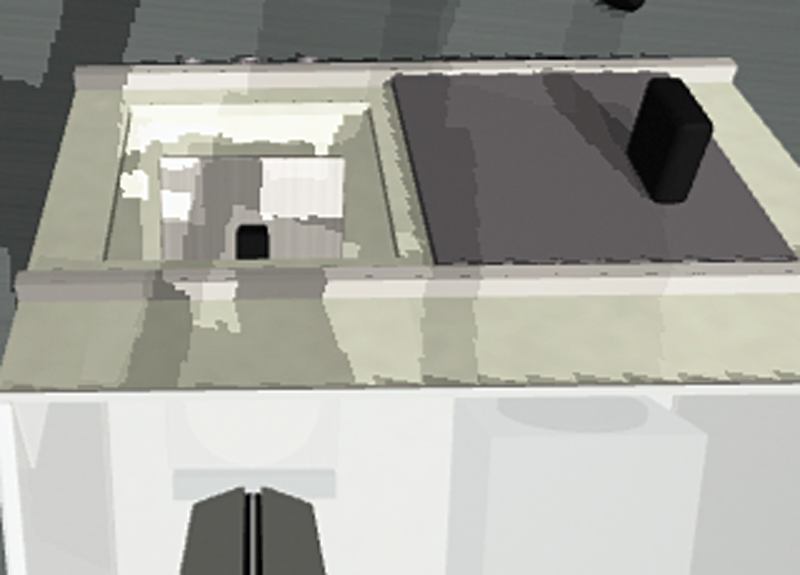

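```bash
python3 - <<'E'
from h import *
s=pickle.load(open("w4.pkl","rb"));c_,s_=np.cos(Y),np.sin(Y)
def inc(u,v,z):
    p=onz(s,180+u/2.5,50+v/2.5,z);d=p[:2]-O;return np.round(1e3*np.array([c_*d[0]+s_*d[1],-s_*d[0]+c_*d[1]]),1)
print("rear edge",inc(160,157,.097),inc(344,157,.097),"tab rear",inc(237,225,.137),inc(269,225,.137))
print("sill",inc(130,103,.065),inc(369,103,.065))
print("shutter edge low",inc(390,78,.062),"top",inc(435,262,.17))
for q in [(628,148),(648,78),(680,78),(712,125),(685,203),(655,200)]: print("fin",q,[inc(*q,z) for z in (.11,.13,.15)])
E
```

```text
rear edge [ 23.7 -41. ] [23.8 41.9] tab rear [50.4 -5.8] [50.4  7.5]
sill [ -0.7 -57.7] [-0.6 56.3]
shutter edge low [-12.   66.3] top [61.6 70.6]
fin (628, 148) [array([ 20. , 164.1]), array([ 19.8, 156.1]), array([ 19.7, 148. ])]
fin (648, 78) [array([ -8.8, 169.4]), array([ -7.5, 161.1]), array([ -6.3, 152.8])]
fin (680, 78) [array([ -8.8, 183.1]), array([ -7.5, 174.1]), array([ -6.3, 165.1])]
fin (712, 125) [array([ 10.4, 199.4]), array([ 10.7, 189.6]), array([ 11.1, 179.8])]
fin (685, 203) [array([ 43.4, 192. ]), array([ 42.1, 182.6]), array([ 40.9, 173.2])]
fin (655, 200) [array([ 42.1, 178.5]), array([ 40.9, 169.8]), array([ 39.7, 161.1])]
```

The carrier's rear edge reads x = 23.7 mm (home is 24) and is centred to within 0.5 mm. The shutter is still open at about 0.135 m, with the fin at y ≈ 165 mm. Next I'll push the shutter closed by its fin.

Call:
carry_out --pt "1 0 2 -3 0" --pt "1 0 4 -3 0" --pt "1 0 4 -3.5 0" --pt "1 0 4 0 0" --pt "1 0 4 0 0" --pt "1 0 3.5 0 0" --pt "1 0 0 0 0" --pt "1 4 0 0 0" --pt "1 4 0 0 0" --pt "1 4 0 0 0" --pt "1 4 0 0 0" --pt "1 4 0 0 0" --pt "1 1.9 0 0 0" --pt "1 0 0 0 0" --pt "1 0 0 0 0" --pt "1 0 0 0 0"

```text
time: 20.0
tool_pos: [0.5221, 0.1637, 0.1225]
ee_rot: [0.101, 1.565, 0.185]
wrist_force: [-0.2, -0.3, -0.0]
width: 0.0004
```

```bash
python3 - <<'E'
from h import *
from bench import robot
rep(robot.get_obs())
E
```

```text
t 20.00 w 0.0004 inc xyz mm [  6.0935 212.4479 122.5006] yaw err -0.11139039236259977 F [-0.1974 -0.3474 -0.0014] tilt 0.3036647195550611
```

Call:
carry_out --pt "1 0 -1 -0.3 0" --pt "1 0 -1 0 0" --pt "1 0 -0.5 0 0" --pt "1 0 -0.5 0 0" --pt "1 0 -0.5 0 0" --pt "1 0 -0.5 0 0" --pt "1 0 -1 0 0" --pt "1 0 -1 0 0" --pt "1 0 -1 0 0" --pt "1 0 -1 0 0" --pt "1 0 -1 0 0" --pt "1 0 -1 0 0" --pt "1 0 0 0 0"

```text
time: 21.3
tool_pos: [0.526, 0.0622, 0.1192]
ee_rot: [-2.244, 1.569, -2.162]
wrist_force: [-0.2, -0.5, -0.1]
width: 0.0004
```

```bash
python3 - <<'E'
from h import *
from bench import robot
rep(robot.get_obs())
E
```

```text
t 21.30 w 0.0004 inc xyz mm [  1.2385 110.9514 119.2461] yaw err -0.1915176273249003 F [-0.1983 -0.483  -0.0934] tilt 0.08895935582714976
```

Call:
carry_out --pt "1 0 -1 0 0" --pt "1 0 -1 0 0" --pt "1 0 -1 0 0" --pt "1 0 -1 0 0" --pt "1 0 -0.6 0 0" --pt "1 0 -0.4 0 0" --pt "1 0 -0.4 0 0" --pt "1 0 0 0 0" --pt "1 0 0 0 0"

```text
time: 22.2
tool_pos: [0.5307, 0.0099, 0.1197]
ee_rot: [-1.472, 1.57, -1.388]
wrist_force: [1.1, -0.6, -0.6]
width: 0.0006
```

Call:
carry_out --pt "1 0 -0.2 0 0" --pt "1 0 -0.2 0 0" --pt "1 0 0 0 0"

```text
time: 22.5
tool_pos: [0.531, 0.0061, 0.1196]
ee_rot: [0.242, 1.571, 0.326]
wrist_force: [-1.5, 0.5, 0.7]
width: 0.0004
```

Call:
carry_out --pt "1 0 -0.2 0 0" --pt "1 0 0 0 0" --pt "1 0 0 0 0"

```text
time: 22.8
tool_pos: [0.5312, 0.0041, 0.1195]
ee_rot: [-0.732, 1.571, -0.648]
wrist_force: [-1.1, -0.4, -0.8]
width: 0.0002
```

```bash
python3 - <<'E'
from h import *
from bench import robot
rep(robot.get_obs())
E
```

```text
t 22.80 w 0.0002 inc xyz mm [  1.5291  52.6303 119.5325] yaw err -0.08797657539174465 F [-1.1389 -0.4477 -0.76  ] tilt 0.013438837418901294
```

Call:
carry_out --pt "1 0 -0.2 0 0" --pt "1 0 0 0 0" --pt "1 0 0 0 0"

```text
time: 23.1
tool_pos: [0.5314, 0.002, 0.1195]
ee_rot: [-0.977, 1.571, -0.893]
wrist_force: [0.4, 0.5, 0.3]
width: 0.0002
```

Call:
carry_out --pt "1 0 -0.2 0 0" --pt "1 0 0 0 0" --pt "1 0 0 0 0"

```text
time: 23.4
tool_pos: [0.5315, 0.0, 0.1194]
ee_rot: [-1.297, 1.571, -1.213]
wrist_force: [0.7, 1.5, -1.2]
width: 0.0004
```

Call:
carry_out --pt "1 0 -0.2 0 0" --pt "1 0 0 0 0" --pt "1 0 0 0 0"

```text
time: 23.7
tool_pos: [0.5315, -0.0, 0.1195]
ee_rot: [1.544, 1.567, 1.629]
wrist_force: [0.3, 4.2, 1.4]
width: 0.0002
```

Call:
carry_out --pt "1 0 -0.2 0 0" --pt "1 0 0 0 0" --pt "1 0 0 0 0"

```text
time: 24.0
tool_pos: [0.5315, 0.0, 0.1195]
ee_rot: [1.561, 1.563, 1.647]
wrist_force: [-1.5, 9.6, 1.6]
width: 0.0003
```

Call:
carry_out --pt "1 0 0.6 0 0" --pt "1 0 2 0 0" --pt "1 0 0 -3 0" --pt "1 0 0 -4 0" --pt "1 -4 0 0 0" --pt "1 -4 0 0 0" --pt "1 -4 0 0 0" --pt "1 -4 0 0 0" --pt "1 -4 0 0 0" --pt "1 -2 0 0 0" --pt "1 0 0 4 0" --pt "1 0 0 4 0" --pt "1 0 0 4 0" --pt "1 0 0 4 0" --pt "1 0 0 0 0" --pt "1 0 0 0 0" --pt "1 0 0 0 0"

```text
time: 25.7
tool_pos: [0.6186, 0.0294, 0.3404]
ee_rot: [-0.591, 1.57, -0.507]
wrist_force: [0.2, 0.9, 0.1]
width: 0.0008
```

```bash
python3 - <<'E'
from h import *
from bench import robot
rep(robot.get_obs())
s=robot.snapshot("wrist");pickle.dump(s,open("w5.pkl","wb"));crop(s,130,50,450,280,2.5,"pics/c8.png")
E
```

```text
t 25.70 w 0.0008 inc xyz mm [ 90.7374  70.394  340.4267] yaw err -0.10799911619124596 F [0.2388 0.9104 0.0599] tilt 0.05663292922416773
```

View pics/c8.png

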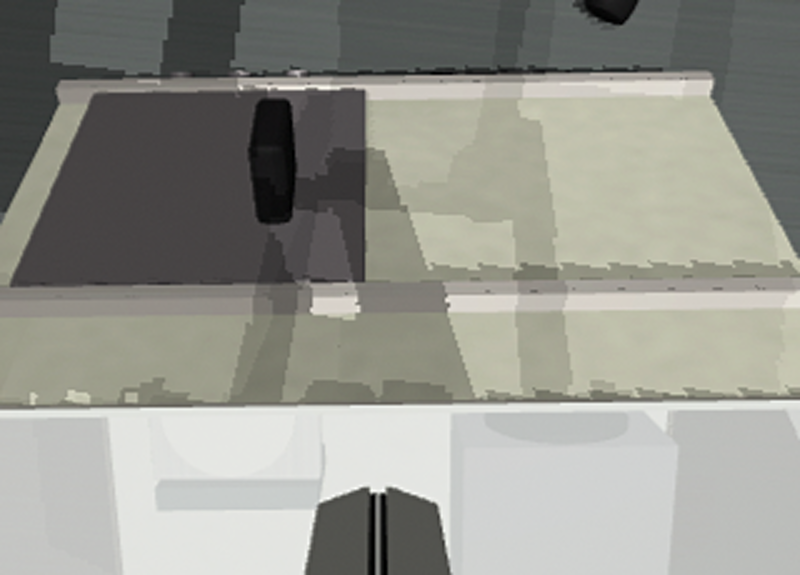

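The shutter covers the port: its edges are at crop x = 93 and 365, with the fin at (273,150). I'll measure its offset, and hand in if that's good.

```bash
python3 - <<'E'
from h import *
from bench import robot
s=pickle.load(open("w5.pkl","rb"));c_,s_=np.cos(Y),np.sin(Y)
def inc(u,v,z):
    d=onz(s,130+u/2.5,50+v/2.5,z)[:2]-O;return 1e3*(-s_*d[0]+c_*d[1])
m=[(inc(93,93,.066)+inc(365,90,.066))/2,inc(365,90,.066)-66,inc(365,280,.175)-66];print("shutter mm",m)
rep(robot.get_obs())
if abs(m[0])<5: robot.close_job();print("handed in")
E
```

```text
shutter mm [np.float64(0.24583690653737733), np.float64(-0.9802551428459196), np.float64(-0.011405142218606557)]
t 25.75 w 0.0007 inc xyz mm [ 90.545   70.4881 341.2049] yaw err -0.10138138860675593 F [-0.3977  0.2095 -0.2247] tilt 0.13306518520514143
the job is handed in; nothing more can be done
handed in
```

The dish carrier is home on the rails inside the box, the shutter is closed, and I handed the job in at about 26 s. I gripped the carrier by its tab, passed it level and dish end first through the port, and set it on the rails. I then pushed its rear edge with closed fingers until the force rose at the stop, and slid the shutter shut by its fin.

- **Carrier:** before closing the shutter, its rear edge measured 23.7 mm inside the sill (nominal 24 mm) and was centred to about 0.5 mm. It was let go with the shutter still open at about 0.135 m.
- **Shutter:** its measured offset from fully closed was within about 1 mm.
- **Robot:** at hand-in the gripper was well above the box, touching nothing, with wrist force near zero.
- **Not checked:** contact with the port rim was not measured directly; the wrist force stayed small during insertion. I did not re-measure the other carrier or the bystanders afterwards, but the chosen path kept clear of them. No check failed or disagreed.

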